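# Open the taller clipper-blade tub

### The arm

A 7-joint arm with a two-finger parallel gripper is mounted at the origin on the work surface. World frame = base frame: x ahead of the robot, y to its left, z up, the work surface at z = 0. Lengths are in m, angles in rad, forces in N, time in s.
With the tool pointing down it reaches from about 0.425 to 1.025 m from the base axis. Payload 3.6 kg.
Tool frame: the origin (TCP) lies midway between the tips of the shut fingers; the grasp point (between the pads) lies arm.grasp_offset behind it (arm.grasp_offset is the distance from the TCP to the grasp point, in m); z points along the fingers, x is the direction in which the jaws open and shut, and the axes are right-handed (so a half turn about z gives the same grasp; the last joint's range is limited). The gripper opens to 85 mm and grips with 20 to 120 N. Pads are 22 mm wide; open, the fingers measure 114 mm over their backs; the gripper's body (76 mm by 85 mm) begins 54 mm behind the grasp point. The pads swing forward as they close: fully open they stand 13 mm farther back than shut.
Start: joints at [-1.335, 0.591, 0.048, 1.609, -0.033, 0.943, -0.034], TCP at [0.235, 0.686, 0.192] pointing down, gripper open.
Joint ranges: [-2.69, 2.69], [-0.47, 2.24], [-1.27, 1.36], [0.19, 2.51], [-1.53, 4.68], [0.08, 2.07], [-3.09, 3.09]. Speed limits (rad/s): [2.57, 2.57, 3.14, 3.14, 3.14, 3.14, 3.14].

### API

Orientations are given as a rotation vector (axis times angle).
In Python, from rig import arm gives the robot as it stands.
- The arm moves only by the tool arm_command, never from a script. Its argument "moves" is a list of rows, each a list of 2 entries, a list of its own where there are three numbers: the shift along the tool's x, y, z in m, then the turn about the tool's z in rad. In form: [[[x, y, z], roll], ...]. A call has 1 to 20 rows; each row shifts and turns the commanded pose from where the row before left it, along the tool's axes as they then stand; what a row does not reach is not made up. A row lasts 1/12 s, in which the tool goes at most 41.7 mm and 7.16 degrees, less where a joint would pass 70% of its speed; a pose out of reach is approached as far as the arm can. A call with a gripper value outside its range is refused whole. "claw" is the finger opening in m, from 0 to 0.0854, set as the call begins (left out, the last holds). The fingers move at their own pace and stop on an object; "grip_force" is the grip in N (left out, the last holds). Time passes only in rows, so rows that do not move let the fingers close. It gives the time, the measured TCP pose, the force and the opening at its end, in the units of the state.
- arm.state(): the state, without advancing time (a new reading comes with each control period).
- arm.camera(name): name is "scene" or "top" or "wrist"; returns the picture (384x512x3 uint8, red, green, blue); there is no depth.
- arm.get_calibration(name): a dict with "fov_y" (degrees; the focal length in pixels is half the picture's height over the tangent of half this angle, whatever the lens; pixels are square), "cx", "cy" (the principal point, pixels), "eye" and "orientation" of the camera in the world; the wrist camera has in their place "T_tool_cam" (4x4, takes a point from camera to tool coordinates, whose origin is the TCP and whose axes are the tool frame's). Camera axes: x right, y down, z forward; pixel columns grow to the right and rows downward; lengths in m; the calibration is good to about 2 mm. The wrist camera is an equidistant fisheye: a pixel r from the principal point sees the ray r / f radians off the axis. A picture is of the moment at which its call begins: read the wrist's pose just before it. get_calibration takes no time and is no camera call.
- arm.close_job(): hands the job in, once; it reports no verdict.
The state is a dict: "time_s": time; "qpos": joint angles; "joint_velocities": joint speeds; "tau": joint torques, N m; "eef_pos": TCP position; "ee_rot": TCP orientation; "contact_force": force on the tool from outside, world axes, zero at the start; "ft_torque": the same for the moment, N m; "finger_gap": finger opening in m.
Only numpy, scipy, OpenCV 4.12 (cv2) and the standard library are available. Lean on these libraries where they do the work, as an engineer would, in place of code of your own. Each camera call takes 0.05 s, during which the arm holds its last target. There are 200 camera calls.

### The job

I need the clipper blades from the taller of the two lidded tubs. Pinch the two side buttons on its lid together to free the catch, lift the lid off and lay it down flat and right way up in the shallow steel tray, without dropping it, then let go. Keep the open tub standing where it is and leave the lower tub alone and shut.

Things in the scene. Friction and masses are not known exactly. Their poses are not given: they have to be found in the camera images.
- lid_tall_grip (a point): Centre of the grip block on the taller tub's grey lid (0.1 kg), midway between two opposed spring buttons on its +y and -y faces (each 26 mm wide, 24 high, 3 N): 58 mm over both, 42 fully pressed. Pinch along y; z up. Each frees its hook after 3-5 mm of its 8 mm; hold both to lift. Block 40 x 34 mm; point 14 mm under its top, 30 above the lid plate, 50 above what the lid stands on when laid down.
- tub_tall: The taller tub, with blades: open square white plastic box, 100 x 100 mm, 85 high (135 with its lid), 0.9 kg, loose on the mat. Origin: centre of its underside; sides along x and y, z up. Its lid (plate 100 x 100 x 6 mm, two 14 mm runners below on which it stands when laid down) starts on the rim, turned like the tub; hooks on the buttons hold it under the rim.
- lid_squat_grip (a point): The same point on the identical lid of the lower tub (100 x 100 mm, 45 high, 95 with its lid). This tub stays shut and where it is.
- tray: Shallow square tray of stainless steel, fixed, 180 x 180 mm outside, 25 high, walls and floor 4 mm thick, open on top. Origin at the centre of its underside (inner floor 4 mm above it), sides along x and y, z up.
Things that resemble listed ones, but are neither listed nor needed, are in the scene too. What is shaped like the part that bears lid_tall_grip but black or yellow is not meant.

How it is judged:
On the way:
1. the lid of the taller tub is lifted clear while that tub still stands on the mat (z of lid_tall_grip in the frame of tub_tall above 0.145 m and height (world z) of tub_tall below 0.01 m and angle between tub_tall's own z axis and vertical below 0.17 rad), for 0.1 s.
At the end, for the whole second after the job is handed in: The taller tub's lid is let go, at rest, right way up and flat (5 degrees) on the tray's floor, centred within 40 mm each way along the tray's sides; the taller tub stands upright within 40 mm of its start; the lower tub and its lid are within 30 mm of theirs (x of lid_tall_grip in the frame of tray between -0.04 and 0.04 m and y of lid_tall_grip in the frame of tray between -0.04 and 0.04 m and z of lid_tall_grip in the frame of tray between 0.048 and 0.059 m and angle between each of lid_tall_grip, tub_tall's own z axis and vertical below 0.09 rad and linear speed of lid_tall below 0.02 m/s and distance of tub_tall from where it was at the start of the episode below 0.04 m and distance of lid_squat_grip from where it was at the start of the episode below 0.03 m); the robot touches nothing.
It fails at once if the lower tub or its lid is moved more than 30 mm (distance of lid_squat_grip from where it was at the start of the episode above 0.03 m).
It fails at once if the taller tub is lifted more than 30 mm or tipped over (height (world z) of tub_tall above 0.03 m or angle between tub_tall's own z axis and vertical above 0.5 rad).
It fails at once if the lid is dropped or thrown: it moves faster than 0.7 m/s less than about 50 mm above the table or tray (height (world z) of lid_tall_grip below 0.105 m and linear speed of lid_tall above 0.7 m/s).
It also fails if it takes over 48 s, if anything falls off the work surface, if the arm or the gripper's body presses on something with over 40 N, if the wrist force passes 120 N, or if a joint passes its speed limit or range.

## Working session

There is one attempt and no reset: what is moved stays moved. The work goes in short steps, Python scripts to look and compute and a tool call to move; the robot and the scene stay as the last step left them, time stands still between calls to the robot, and variables do not carry over. Pictures are saved under pics/ and viewed, about 8 in all and at most 12, crops included, and the job is handed in when it is done.

Besides the shell and the picture viewer there is one more tool, called after "Call:" as name([rows], argument=value, ...), one row to a line, values as JSON. arm_command: Moves the arm, as the interface text tells. Its arguments: {"type":"object","properties":{"moves":{"type":"array","items":{"type":"array"}},"claw":{"type":"number"},"grip_force":{"type":"number"}},"required":["moves"]}

```bash
mkdir -p pics; ls; python3 - <<'E'
from rig import arm
import cv2
s=arm.state()
for n in("scene","top","wrist"):
    im=arm.camera(n); cv2.imwrite(f"pics/{n}0.png",im[:,:,::-1])
    print(n,arm.get_calibration(n))
print(s, arm.grasp_offset)
a=cv2.imread("pics/scene0.png");b=cv2.imread("pics/top0.png")
E
```

```text
pics
scene {'fov_y': 53.30957678063661, 'cx': 250.5439745242115, 'cy': 183.4038826371433, 'eye': array([0.96978763, 0.02732152, 0.76597317]), 'orientation': array([-1.86834577, -1.96235053,  0.53695825])}
top {'fov_y': 56.97675117350968, 'cx': 251.31614591939734, 'cy': 188.83154837796783, 'eye': array([0.37674498, 0.02003076, 0.97624594]), 'orientation': array([-2.03168854,  2.20352879, -0.22497772])}
wrist {'fov_y': 65.70646984690485, 'cx': 259.53171726797166, 'cy': 194.26152767435732, 'T_tool_cam': array([[ 9.99999985e-01, -1.09771742e-04, -1.37582451e-04,
         7.91614863e-04],
       [ 1.43782957e-04,  9.60333340e-01,  2.78854540e-01,
        -7.15040867e-02],
       [ 1.01514666e-04, -2.78854556e-01,  9.60333341e-01,
        -1.82475337e-01],
       [ 0.00000000e+00,  0.00000000e+00,  0.00000000e+00,
         1.00000000e+00]])}
{'time_s': 0.0, 'qpos': array([-1.33450642,  0.59211772,  0.04830853,  1.60983783, -0.03332383,
        0.94269074, -0.03371001]), 'joint_velocities': array([-5.90014227e-04, -5.62149274e-04,  5.14927267e-04,  8.99264303e-04,
       -5.43276908e-06, -5.40137912e-04, -4.34863623e-04]), 'tau': array([-7.40383439e-04, -5.48683190e+01,  1.54636234e+00, -1.98129737e+01,
        9.43499675e-03,  8.80572625e-03,  4.17645971e-07]), 'eef_pos': array([0.23448681, 0.68506019, 0.19063646]), 'ee_rot': array([ 2.55477332,  1.8259115 , -0.00276557]), 'contact_force': array([-0.44917937, -0.25911562, -0.10606272]), 'ft_torque': array([0.02419695, 0.00326853, 0.01923865]), 'finger_gap': 0.08549711629368113} 0.0187
```

View pics/scene0.png

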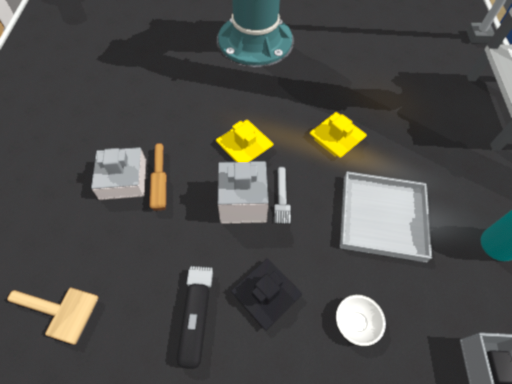

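View pics/top0.png

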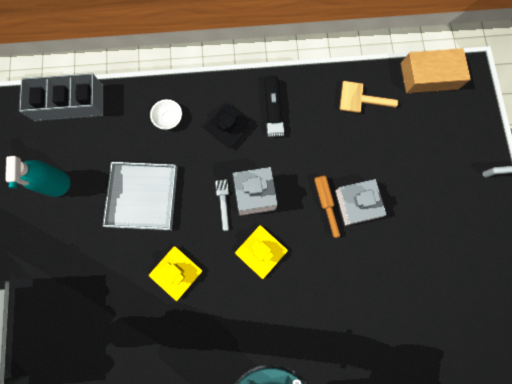

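The scene view shows two grey-lidded tubs, at (243,192) and (120,173), with the tray at (386,216). In the top view they are at (255,190), (361,201) and (140,196). The yellow and black lids are decoys. The front face of the (243,192) tub looks taller, so I'll enlarge both to check.

```bash
python3 - <<'E'
import cv2,numpy as np
a=cv2.imread("pics/scene0.png");b=cv2.imread("pics/top0.png")
c=lambda im,x,y:cv2.resize(im[y:y+72,x:x+96],None,fx=4,fy=4,interpolation=cv2.INTER_CUBIC)
# origins: scene(200,155), scene(75,140); top(215,160), top(315,170)
cv2.imwrite("pics/crop1.png",np.vstack([np.hstack([c(a,200,155),c(a,75,140)]),np.hstack([c(b,215,160),c(b,315,170)])]))
E
```

```text
(no output)
```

View pics/crop1.png

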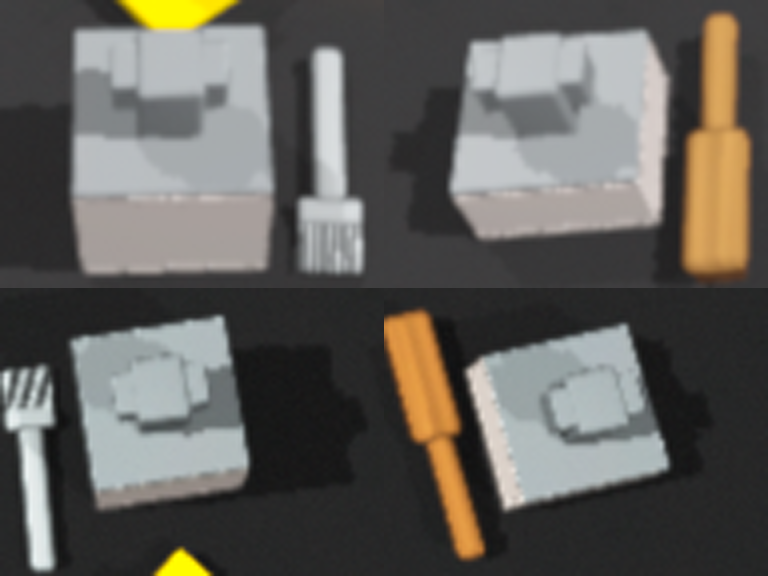

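Top-left and bottom-left in the crop is the taller tub: its front wall is about twice as deep, and its grip buttons lie roughly along y. Top-right is the lower tub. Next I'll triangulate the corners.

```bash
cat > h.py <<'E'
from rig import arm
import numpy as np,cv2
from scipy.spatial.transform import Rotation as R
def ray(n,p):
    c=arm.get_calibration(n);f=192/np.tan(np.radians(c['fov_y']/2))
    d=R.from_rotvec(c['orientation']).apply([(p[0]-c['cx'])/f,(p[1]-c['cy'])/f,1]);return c['eye'],d/np.linalg.norm(d)
def tri(p,q):
    A=np.zeros((3,3));b=np.zeros(3);L=[ray('scene',p),ray('top',q)]
    for e,d in L: M=np.eye(3)-np.outer(d,d);A+=M;b+=M@e
    x=np.linalg.solve(A,b);return x,max(np.linalg.norm(np.cross(x-e,d)) for e,d in L)
E
python3 - <<'E'
from h import *
u=lambda o,P:[np.array(o)+(np.array(p)+.5)/4-.5 for p in P]
S={'tall':(u((200,155),[(273,195),(70,195),(75,30),(265,27)]),u((215,160),[(71,50),(222,28),(248,179),(97,202)])),
'squat':(u((75,140),[(256,183),(66,193),(86,42),(261,30)]),u((315,170),[(84,77),(244,35),(284,179),(128,220)])),
'tray':([(430,262),(340,247),(345,173),(427,181)],[(110,162),(176,164),(172,230),(104,228)]),
'tallblk':(u((200,155),[(203,94),(138,97)]),u((215,160),[(128,70),(183,64)])),
'foot':(u((200,155),[(267,270),(85,272)]),[])}
for k,(a,b) in S.items():
    if not b: continue
    X=[tri(p,q) for p,q in zip(a,b)];P=np.array([x for x,_ in X])
    print(k,P.round(4).tolist(),'gap',[round(g,4) for _,g in X],'mean',P.mean(0).round(4))
    if len(P)==4:
        print(' edges',np.linalg.norm(P-np.roll(P,-1,0),axis=1).round(4),'yaw of y-edges deg',[round(np.degrees(np.arctan2(-(P[i]-P[j])[0],(P[i]-P[j])[1])),1) for i,j in((0,1),(3,2))])
s=arm.state();print(R.from_rotvec(s['ee_rot']).as_matrix().round(3))
E
```

```text
tall [[0.6059, 0.0505, 0.0887], [0.6122, -0.0495, 0.0907], [0.5125, -0.0564, 0.0902], [0.5055, 0.0424, 0.0907]] gap [np.float64(0.0012), np.float64(0.0003), np.float64(0.0002), np.float64(0.0026)] mean [ 0.559  -0.0033  0.0901]
 edges [0.1001 0.1    0.0991 0.1008] yaw of y-edges deg [np.float64(3.6), np.float64(4.0)]
squat [[0.55, -0.2278, 0.0406], [0.5671, -0.3307, 0.0506], [0.4686, -0.343, 0.0524], [0.4512, -0.2428, 0.047]] gap [np.float64(0.004), np.float64(0.0013), np.float64(0.0001), np.float64(0.0041)] mean [ 0.5092 -0.2861  0.0477]
 edges [0.1048 0.0993 0.1018 0.1001] yaw of y-edges deg [np.float64(9.4), np.float64(9.9)]
tray [[0.6834, 0.3935, 0.01], [0.6615, 0.2078, 0.0143], [0.4773, 0.2292, 0.0157], [0.4967, 0.4096, 0.0268]] gap [np.float64(0.0014), np.float64(0.0004), np.float64(0.0032), np.float64(0.0046)] mean [0.5797 0.31   0.0167]
 edges [0.187  0.1854 0.1818 0.1881] yaw of y-edges deg [np.float64(-6.7), np.float64(-6.2)]
tallblk [[0.5781, 0.0144, 0.1369], [0.5798, -0.0183, 0.1342]] gap [np.float64(0.0004), np.float64(0.0016)] mean [ 0.579  -0.002   0.1355]
[[ 0.324  0.946 -0.   ]
 [ 0.946 -0.324 -0.002]
 [-0.002  0.    -1.   ]]
```

The checks agree: plate top 0.090 m (0.091 expected), block top 0.135 m, edges 100 mm. The taller tub is centred at (0.559, -0.003) with yaw 3.8°, and the tray at (0.580, 0.310) with yaw about -6.5°. I'll move above the tub.

Call:
arm_command([
  [[0,0,-0.015],-0.099],
  [[0,0,-0.015],-0.099],
  [[0,0,-0.015],-0.099],
  [[0,0,-0.015],-0.099],
  [[-0.029,0.0115,0],0],
  [[-0.029,0.0115,0],0],
  [[-0.029,0.0115,0],0],
  [[-0.029,0.0115,0],0],
  [[-0.029,0.0115,0],0],
  [[-0.029,0.0115,0],0],
  [[-0.029,0.0115,0],0],
  [[-0.029,0.0115,0],0],
  [[-0.029,0.0115,0],0],
  [[-0.029,0.0115,0],0],
  [[-0.029,0.0115,0],0],
  [[-0.029,0.0115,0],0],
  [[-0.029,0.0115,0],0],
  [[-0.029,0.0115,0],0],
  [[0,0,0],0],
  [[0,0,0],0],
], claw=0.085, grip_force=30)

```text
time_s: 1.82
eef_pos: [0.4231, 0.2891, 0.2517]
ee_rot: [2.152, 2.288, -0.001]
contact_force: [-0.6, -0.6, 0.7]
finger_gap: 0.0855
```

```bash
cat >> h.py <<'E'
def go(x,y,z,yaw):
    s=arm.state();M=R.from_rotvec(s['ee_rot']).as_matrix()
    a=np.degrees(np.arctan2(M[1,0],M[0,0]));r=-np.radians((yaw-a+180)%360-180)
    print('tcp',s['eef_pos'].round(4),'xang',a.round(2),'tool shift',(M.T@(np.array([x,y,z])-s['eef_pos'])).round(4),'roll',r.round(4),'tilt',M[:,2].round(3),'F',s['contact_force'].round(2),'gap',round(s['finger_gap'],4),'t',round(s['time_s'],2))
E
python3 -c "
from h import *
go(.559,-.003,.25,93.8)"
```

```text
tcp [0.4231 0.2891 0.2517] xang 93.5 tool shift [-0.2999  0.1178  0.0019] roll -0.0052 tilt [-0.    -0.001 -1.   ] F [-0.63 -0.57  0.74] gap 0.0855 t 1.82
```

Call:
arm_command([
  [[-0.025,0.0098,0],-0.005],
  [[-0.025,0.0098,0],0],
  [[-0.025,0.0098,0],0],
  [[-0.025,0.0098,0],0],
  [[-0.025,0.0098,0],0],
  [[-0.025,0.0098,0],0],
  [[-0.025,0.0098,0],0],
  [[-0.025,0.0098,0],0],
  [[-0.025,0.0098,0],0],
  [[-0.025,0.0098,0],0],
  [[-0.025,0.0098,0],0],
  [[-0.025,0.0098,0],0],
  [[0,0,0],0],
  [[0,0,0],0],
])

```text
time_s: 2.98
eef_pos: [0.5614, 0.0003, 0.2516]
ee_rot: [-2.143, -2.297, -0.0]
contact_force: [-0.5, 0.2, -0.3]
finger_gap: 0.0852
```

```bash
python3 - <<'E'
from h import *
go(.559,-.003,.099,93.8)
s=arm.state();im=arm.camera('wrist').copy()
c=arm.get_calibration('wrist');f=192/np.tan(np.radians(c['fov_y']/2));T=c['T_tool_cam'];M=R.from_rotvec(s['ee_rot']).as_matrix()
def proj(P):
    q=T[:3,:3].T@(M.T@(np.array(P)-s['eef_pos'])-T[:3,3]);t=np.arctan2(np.hypot(q[0],q[1]),q[2]);k=f*t/np.hypot(q[0],q[1]);return c['cx']+k*q[0],c['cy']+k*q[1]
a=np.radians(3.8);ux=np.array([np.cos(a),np.sin(a),0]);uy=np.array([-np.sin(a),np.cos(a),0]);o=np.array([.559,-.003,0])
im=cv2.resize(im[:,:,::-1],(768,576),interpolation=cv2.INTER_CUBIC)
def d(p,col): cv2.drawMarker(im,tuple(int(round(v*1.5)) for v in proj(p)),col,cv2.MARKER_CROSS,9,1)
for i in(-1,1):
  for j in(-1,1):
    d(o+ux*.05*i+uy*.05*j+[0,0,.091],(0,0,255)); d(o+ux*.02*i+uy*.017*j+[0,0,.135],(0,255,0)); d(o+ux*.013*i+uy*.029*j+[0,0,.133],(255,0,255))
cv2.imwrite('pics/w1.png',im)
E
```

```text
tcp [5.614e-01 3.000e-04 2.516e-01] xang 93.99 tool shift [-0.0032 -0.0027  0.1526] roll 0.0034 tilt [-0.  0. -1.] F [-0.51  0.24 -0.31] gap 0.0852 t 2.98
```

View pics/w1.png

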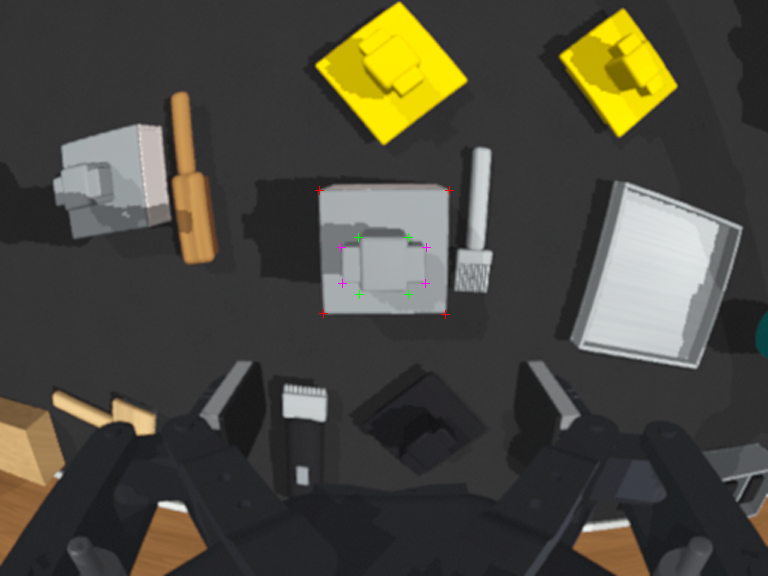

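The wrist view confirms the estimate. The projected plate corners at (319,190), (449,190), (445,314) and (323,313) and the block corners all fall on the lid to within about 1–2 mm. I'll descend.

Call:
arm_command([
  [[-0.0032,-0.0027,0.017],0.003],
  [[0,0,0.017],0],
  [[0,0,0.017],0],
  [[0,0,0.017],0],
  [[0,0,0.017],0],
  [[0,0,0.017],0],
  [[0,0,0.017],0],
  [[0,0,0.012],0],
  [[0,0,0.01],0],
  [[0,0,0.01],0],
  [[0,0,0],0],
  [[0,0,0],0],
  [[0,0,0],0],
])

```text
time_s: 4.12
eef_pos: [0.5589, -0.0024, 0.1013]
ee_rot: [2.143, 2.296, 0.001]
contact_force: [0.4, 0.1, 0.4]
finger_gap: 0.0849
```

```bash
python3 -c "
from h import *
go(.559,-.003,.099,93.8)"
```

```text
tcp [ 0.5589 -0.0024  0.1013] xang 93.94 tool shift [-0.0006  0.      0.0023] roll 0.0024 tilt [ 0.001  0.    -1.   ] F [0.42 0.12 0.41] gap 0.0849 t 4.12
```

Call:
arm_command([
  [[0,0,0.003],0],
  [[0,0,0],0],
  [[0,0,0],0],
  [[0,0,0],0],
  [[0,0,0],0],
  [[0,0,0],0],
  [[0,0,0],0],
  [[0,0,0],0],
  [[0,0,0],0],
  [[0,0,0],0],
  [[0,0,0],0],
  [[0,0,0],0],
  [[0,0,0],0],
  [[0,0,0],0],
  [[0,0,0],0],
  [[0,0,0],0],
  [[0,0,0],0],
  [[0,0,0],0],
], claw=0.036, grip_force=30)

```text
time_s: 5.62
eef_pos: [0.5584, -0.0028, 0.0978]
ee_rot: [2.144, 2.296, 0.0]
contact_force: [0.4, -0.4, 0.4]
finger_gap: 0.0357
```

The gap reads 35.7 mm, which is below the 42 mm fully-pressed width. I need to look before lifting.

```bash
python3 - <<'E'
from h import *
w=arm.camera('wrist')[:,:,::-1];s=arm.camera('scene')[:,:,::-1]
w=cv2.resize(w[150:350,130:390],(520,400),interpolation=cv2.INTER_CUBIC)
s=cv2.resize(s[110:240,195:290],(280,400),interpolation=cv2.INTER_CUBIC)
cv2.imwrite('pics/g1.png',np.hstack([w,s]))
go(.559,-.003,.099,93.8)
E
```

```text
tcp [ 0.5584 -0.0028  0.0978] xang 93.91 tool shift [-0.0002  0.0006 -0.0012] roll 0.0019 tilt [ 0. -0. -1.] F [0.17 0.26 0.21] gap 0.0359 t 5.72
```

View pics/g1.png

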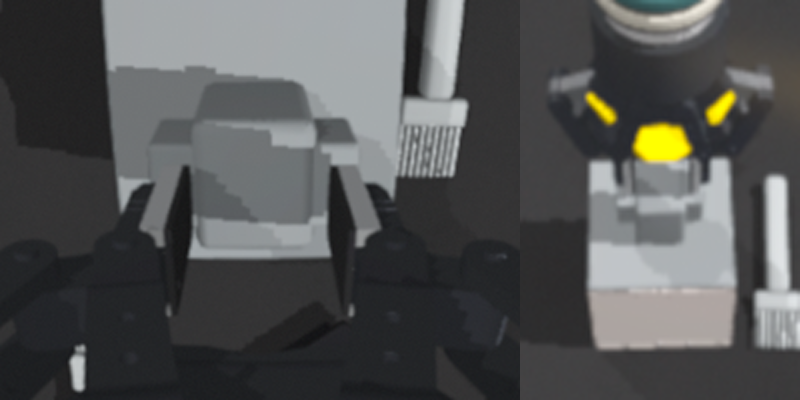

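The buttons still look unpressed, about 210 px wide against 122 px for the block. I'll overlay the expected button outlines and pad tips to see where the pads really are.

```bash
cat >> h.py <<'E'
def wproj(s,P,tool=False):
    c=arm.get_calibration('wrist');f=192/np.tan(np.radians(c['fov_y']/2));T=c['T_tool_cam'];M=R.from_rotvec(s['ee_rot']).as_matrix()
    P=np.array(P) if tool else M.T@(np.array(P)-s['eef_pos'])
    q=T[:3,:3].T@(P-T[:3,3]);h=np.hypot(q[0],q[1]);k=f*np.arctan2(h,q[2])/h;return np.array([c['cx']+k*q[0],c['cy']+k*q[1]])
E
python3 - <<'E'
from h import *
s=arm.state();w=arm.camera('wrist')[:,:,::-1]
k=5;x0,y0=185,185;im=cv2.resize(w[y0:y0+110,x0:x0+150],None,fx=k,fy=k,interpolation=cv2.INTER_CUBIC)
def box(c8,col):
    q=[tuple(int(v) for v in ((p-[x0,y0]+.5)*k).round()) for p in c8]
    for i in range(8):
        for b in(1,2,4):
            if not i&b: cv2.line(im,q[i],q[i|b],col,1)
a=np.radians(3.8);ux=np.array([np.cos(a),np.sin(a),0]);uy=np.array([-np.sin(a),np.cos(a),0]);o=np.array([.559,-.003,0])
def tub(X,Y,Z,col): box([wproj(s,o+ux*X[i&1]+uy*Y[i>>1&1]+np.array([0,0,Z[i>>2]])) for i in range(8)],col)
tub((-.02,.02),(-.017,.017),(.091,.135),(0,255,0))
tub((-.013,.013),(-.029,.029),(.109,.133),(255,0,255))
box([wproj(s,[(-.018,.018)[i&1],(-.011,.011)[i>>1&1],(-.03,0)[i>>2]],True) for i in range(8)],(0,255,255))
cv2.imwrite('pics/g2.png',im)
E
```

```text
(no output)
```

View pics/g2.png

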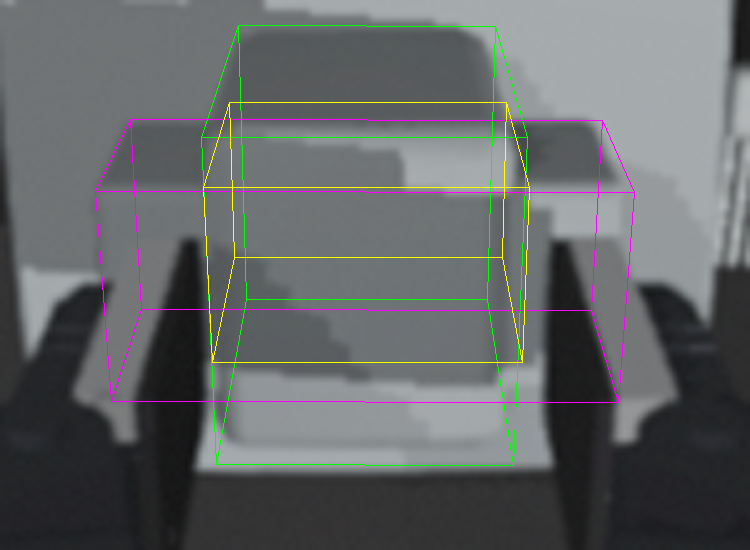

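```bash
python3 - <<'E'
from h import *
s=arm.state()
pr=lambda n,P:(lambda c:(lambda q,f:np.array([c['cx']+f*q[0]/q[2],c['cy']+f*q[1]/q[2]]))(R.from_rotvec(c['orientation']).inv().apply(np.array(P)-c['eye']),192/np.tan(np.radians(c['fov_y']/2))))(arm.get_calibration(n))
for z in(0,-.01,-.02,-.03,-.04,-.05,-.06):
    print(z,'g2 near/far inner',[((wproj(s,[.018,y,z],True)-[185,185]+.5)*5).round() for y in(-.011,.011)],'w1 open',(wproj(s,[.0425,-.011,z],True)*1.5).round(),(wproj(s,[.0425,.011,z],True)*1.5).round())
M=R.from_rotvec(s['ee_rot']).as_matrix()
im=arm.camera('scene')[:,:,::-1];x0,y0,k=205,135,9
im=cv2.resize(im[y0:y0+60,x0:x0+80],None,fx=k,fy=k,interpolation=cv2.INTER_CUBIC)
for z,c in((0,(0,0,255)),(-.02,(0,255,255)),(-.05,(0,255,0))):
  for x in(-.018,.018):
    for y in (-.011,.011):
      p=(pr('scene',s['eef_pos']+M@[x,y,z])-[x0,y0]+.5)*k; cv2.drawMarker(im,(int(p[0]),int(p[1])),c,cv2.MARKER_CROSS,10,1)
cv2.imwrite('pics/g3.png',im)
E
```

```text
0 g2 near/far inner [array([506., 102.]), array([502., 257.])] w1 open [484. 307.] [481. 353.]
-0.01 g2 near/far inner [array([513., 127.]), array([508., 289.])] w1 open [489. 315.] [485. 362.]
-0.02 g2 near/far inner [array([521., 155.]), array([514., 324.])] w1 open [494. 323.] [490. 373.]
-0.03 g2 near/far inner [array([529., 187.]), array([522., 362.])] w1 open [500. 332.] [495. 384.]
-0.04 g2 near/far inner [array([538., 222.]), array([530., 405.])] w1 open [506. 342.] [501. 396.]
-0.05 g2 near/far inner [array([549., 261.]), array([539., 452.])] w1 open [514. 354.] [507. 410.]
-0.06 g2 near/far inner [array([560., 306.]), array([548., 505.])] w1 open [522. 367.] [514. 425.]
```

View pics/g3.png

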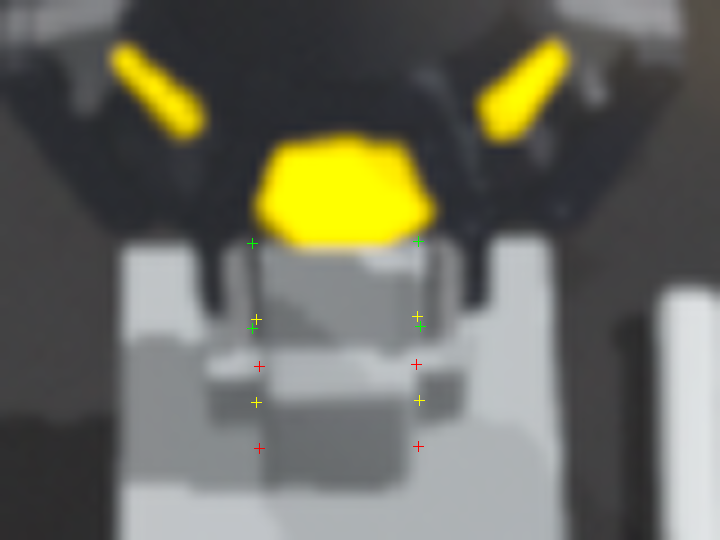

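Both views agree that the pads stopped above the lid. In g2 the tip corner at (550,240) gives a tool z of about -0.045, and in g3 the tip at row 343 gives -0.044. So the real fingertips are about 45 mm behind the reported TCP, at a height of about 0.143 m. Nothing has been touched. I'll open, go down 40 mm by that measurement while watching the force, then pinch.

Call:
arm_command([
  [[0,0,0],0],
  [[0,0,0],0],
  [[0,0,0],0],
  [[0,0,0],0],
  [[0,0,0],0],
  [[0,0,0],0],
  [[0,0,0],0],
  [[0,0,0],0],
  [[0,0,0],0],
  [[0,0,0.005],0],
  [[0,0,0.005],0],
  [[0,0,0.005],0],
  [[0,0,0.005],0],
  [[0,0,0],0],
], claw=0.085)

```text
time_s: 6.98
eef_pos: [0.5573, -0.0028, 0.0764]
ee_rot: [-2.143, -2.295, 0.003]
contact_force: [0.5, 0.2, -0.6]
finger_gap: 0.085
```

Call:
arm_command([
  [[0,0,0.004],0],
  [[0,0,0.004],0],
  [[0,0,0.004],0],
  [[0,0,0.003],0],
  [[0,0,0],0],
  [[0,0,0],0],
])

```text
time_s: 7.48
eef_pos: [0.5582, -0.0029, 0.0626]
ee_rot: [-2.144, -2.296, 0.001]
contact_force: [0.1, -0.1, 0.2]
finger_gap: 0.0844
```

There's no contact with the reported TCP 28 mm below the plate's top, so the offset is real. I'll go a little lower and pinch.

Call:
arm_command([
  [[0,0,0.003],0],
  [[0,0,0.001],0],
  [[0,0,0],0],
  [[0,0,0],0],
  [[0,0,0],0],
  [[0,0,0],0],
  [[0,0,0],0],
  [[0,0,0],0],
  [[0,0,0],0],
  [[0,0,0],0],
  [[0,0,0],0],
  [[0,0,0],0],
  [[0,0,0],0],
  [[0,0,0],0],
  [[0,0,0],0],
  [[0,0,0],0],
], claw=0.036, grip_force=30)

```text
time_s: 8.82
eef_pos: [0.5587, -0.0035, 0.0591]
ee_rot: [2.144, 2.295, -0.0]
contact_force: [-0.5, -3.5, 5.1]
finger_gap: 0.0413
```

```bash
python3 - <<'E'
from h import *
go(.559,-.003,.059,93.8)
s=arm.state();w=arm.camera('wrist')[:,:,::-1];sc=arm.camera('scene')[:,:,::-1]
w=cv2.resize(w[150:350,130:390],(520,400),interpolation=cv2.INTER_CUBIC)
sc=cv2.resize(sc[110:240,195:290],(280,400),interpolation=cv2.INTER_CUBIC)
cv2.imwrite('pics/g4.png',np.hstack([w,sc]))
E
```

```text
tcp [ 0.5587 -0.0035  0.0591] xang 93.88 tool shift [0.0005 0.0004 0.0001] roll 0.0014 tilt [ 0.001 -0.001 -1.   ] F [-0.49 -3.5   5.06] gap 0.0413 t 8.82
```

The gap is 41.3 mm, so both buttons are fully pressed. I'll lift a little and check the load.

Call:
arm_command([
  [[0,0,-0.002],0],
  [[0,0,-0.003],0],
  [[0,0,-0.003],0],
  [[0,0,-0.004],0],
  [[0,0,0],0],
  [[0,0,0],0],
  [[0,0,0],0],
])

```text
time_s: 9.5
eef_pos: [0.558, -0.003, 0.071]
ee_rot: [-2.144, -2.296, 0.001]
contact_force: [-1.0, -3.8, -0.1]
finger_gap: 0.0416
```

Call:
arm_command([
  [[0,0,-0.01],0],
  [[0,0,-0.01],0],
  [[0,0,-0.01],0],
  [[0,0,-0.01],0],
  [[0,0,-0.01],0],
  [[0,0,-0.01],0],
  [[0,0,-0.01],0],
  [[0,0,-0.01],0],
  [[0,0,-0.01],0],
  [[0,0,-0.01],0],
  [[0,0,0],0],
  [[0,0,0],0],
  [[0,0,0],0],
])

```text
time_s: 10.58
eef_pos: [0.558, -0.0028, 0.1706]
ee_rot: [-2.144, -2.296, 0.001]
contact_force: [-0.9, 0.2, -1.4]
finger_gap: 0.0419
```

```bash
python3 - <<'E'
from h import *
go(.58,.31,.17,83.5)
w=arm.camera('wrist')[:,:,::-1];sc=arm.camera('scene')[:,:,::-1]
w=cv2.resize(w,(400,300));sc=cv2.resize(sc,(400,300))
cv2.imwrite('pics/l1.png',np.hstack([w,sc]))
E
```

```text
tcp [ 0.558  -0.0028  0.1706] xang 93.91 tool shift [0.3106 0.0433 0.0005] roll 0.1817 tilt [-0.001 -0.    -1.   ] F [-0.9   0.24 -1.44] gap 0.0419 t 10.58
```

View pics/l1.png

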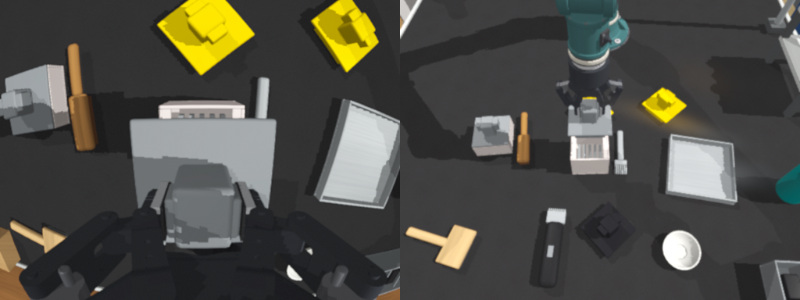

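The lid hangs level in the fingers (left view, block at (205,205)). The open tub with the blades is still standing at (590,155) on the right. I'll carry the lid over to the tray.

Call:
arm_command([
  [[0.012,0.0017,0],0],
  [[0.022,0.0031,0],0],
  [[0.022,0.0031,0],0],
  [[0.022,0.0031,0],0],
  [[0.022,0.0031,0],0],
  [[0.022,0.0031,0],0],
  [[0.022,0.0031,0],0],
  [[0.022,0.0031,0],0],
  [[0.022,0.0031,0],0],
  [[0.022,0.0031,0],0],
  [[0.022,0.0031,0],0],
  [[0.022,0.0031,0],0],
  [[0.022,0.0031,0],0],
  [[0.022,0.0031,0],0],
  [[0.012,0.0017,0],0],
  [[0,0,0],0],
  [[0,0,0],0],
  [[0,0,0],0],
])

```text
time_s: 12.18
eef_pos: [0.5807, 0.3072, 0.1704]
ee_rot: [2.146, 2.293, -0.003]
contact_force: [-0.2, 0.2, -1.4]
finger_gap: 0.0412
```

```bash
python3 -c "
from h import *
go(.58,.31,0,93.8)"
```

```text
tcp [0.5807 0.3072 0.1704] xang 93.81 tool shift [ 0.0031 -0.0004  0.1704] roll 0.0002 tilt [-0.001 -0.002 -1.   ] F [-0.21  0.16 -1.4 ] gap 0.0412 t 12.18
```

Call:
arm_command([
  [[0.003,0,0.01],0],
  [[0,0,0.015],0],
  [[0,0,0.015],0],
  [[0,0,0.015],0],
  [[0,0,0.015],0],
  [[0,0,0.015],0],
  [[0,0,0.015],0],
  [[0,0,0.015],0],
  [[0,0,0.015],0],
  [[0,0,0.012],0],
  [[0,0,0.01],0],
  [[0,0,0.008],0],
  [[0,0,0],0],
  [[0,0,0],0],
])

```text
time_s: 13.35
eef_pos: [0.5806, 0.3121, 0.0105]
ee_rot: [-2.145, -2.296, 0.001]
contact_force: [0.4, 0.6, -0.2]
finger_gap: 0.0417
```

Call:
arm_command([
  [[0,0,0.004],0],
  [[0,0,0.003],0],
  [[0,0,0.002],0],
  [[0,0,0.002],0],
  [[0,0,0.002],0],
  [[0,0,0],0],
  [[0,0,0],0],
])

```text
time_s: 13.93
eef_pos: [0.5806, 0.3124, -0.0023]
ee_rot: [-2.144, -2.296, 0.0]
contact_force: [0.1, 0.5, -1.3]
finger_gap: 0.0417
```

Call:
arm_command([
  [[0,0,0.002],0],
  [[0,0,0.002],0],
  [[0,0,0],0],
  [[0,0,0],0],
])

```text
time_s: 14.27
eef_pos: [0.5805, 0.3123, -0.0064]
ee_rot: [-2.144, -2.296, 0.001]
contact_force: [-0.1, -0.0, -0.3]
finger_gap: 0.0412
```

Call:
arm_command([
  [[0,0,0.0015],0],
  [[0,0,0],0],
  [[0,0,0],0],
])

```text
time_s: 14.52
eef_pos: [0.5807, 0.3124, -0.0077]
ee_rot: [2.144, 2.296, 0.0]
contact_force: [0.5, -0.2, -0.7]
finger_gap: 0.0418
```

Call:
arm_command([
  [[0,0,0.0015],0],
  [[0,0,0],0],
  [[0,0,0],0],
])

```text
time_s: 14.77
eef_pos: [0.5807, 0.3124, -0.0079]
ee_rot: [-2.144, -2.296, -0.0]
contact_force: [-1.4, -1.6, 6.8]
finger_gap: 0.0416
```

Call:
arm_command([
  [[0,0,0.0015],0],
  [[0,0,0],0],
  [[0,0,0],0],
])

```text
time_s: 15.02
eef_pos: [0.5807, 0.3125, -0.0079]
ee_rot: [-2.144, -2.295, -0.0]
contact_force: [-4.9, -1.7, 15.4]
finger_gap: 0.0412
```

The lid touched down at a TCP of -0.008, just as predicted. I'll relieve the press a little, then open slowly and retreat.

Call:
arm_command([
  [[0,0,-0.002],0],
  [[0,0,0],0],
  [[0,0,0],0],
])

```text
time_s: 15.27
eef_pos: [0.5812, 0.3127, -0.0079]
ee_rot: [2.144, 2.296, 0.002]
contact_force: [-0.8, -0.5, 6.7]
finger_gap: 0.0414
```

Call:
arm_command([
  [[0,0,0],0],
  [[0,0,0],0],
  [[0,0,0],0],
  [[0,0,0],0],
  [[0,0,0],0],
  [[0,0,0],0],
  [[0,0,0],0],
  [[0,0,0],0],
  [[0,0,0],0],
  [[0,0,0],0],
], claw=0.085)

```text
time_s: 16.1
eef_pos: [0.5807, 0.3124, -0.0087]
ee_rot: [2.144, 2.296, 0.0]
contact_force: [-0.1, -0.4, 0.3]
finger_gap: 0.0847
```

Call:
arm_command([
  [[0,0,-0.008],0],
  [[0,0,-0.012],0],
  [[0,0,-0.015],0],
  [[0,0,-0.02],0],
  [[0,0,-0.02],0],
  [[0,0,-0.02],0],
  [[0,0,-0.02],0],
  [[0,0,-0.02],0],
  [[0,0,-0.02],0],
  [[0,0,-0.02],0],
  [[0,0,0],0],
  [[0,0,0],0],
  [[0,0,0],0],
])

```text
time_s: 17.18
eef_pos: [0.5801, 0.3122, 0.1664]
ee_rot: [-2.144, -2.296, 0.0]
contact_force: [-0.5, -0.6, -0.7]
finger_gap: 0.0848
```

```bash
python3 - <<'E'
from h import *
go(.58,.31,.17,93.8)
b=arm.camera('top')[:,:,::-1];a=arm.camera('scene')[:,:,::-1]
cv2.imwrite('pics/f_s.png',a);cv2.imwrite('pics/f_t.png',b)
z=lambda i:cv2.resize(i,(400,300),interpolation=cv2.INTER_AREA)
z2=lambda i,x,y:cv2.resize(i[y:y+96,x:x+128],(400,300),interpolation=cv2.INTER_CUBIC)
w=arm.camera('wrist')[:,:,::-1]
cv2.imwrite('pics/f1.png',np.vstack([np.hstack([z(a),z2(a,320,165)]),np.hstack([z2(b,75,145),z(w)])]))
E
```

```text
tcp [0.5801 0.3122 0.1664] xang 93.91 tool shift [-0.0022 -0.0003 -0.0036] roll 0.0019 tilt [-0. -0. -1.] F [-0.51 -0.56 -0.71] gap 0.0848 t 17.18
```

View pics/f1.png

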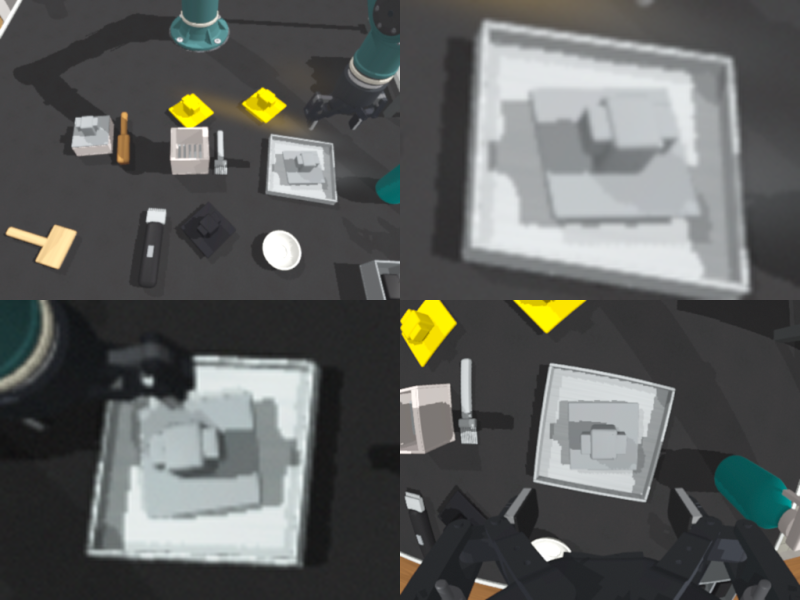

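The final view shows the lid lying flat and right way up near the middle of the tray: plate about (530–700, 90–220) inside the tray in the top-right crop, and about (558–642, 400–470) in the wrist view. The fingers are clear, the open tub stands at (189,150), and the lower tub is shut at (92,135).

```bash
python3 -c "
from rig import arm
print(arm.close_job())"
```

```text
the job is handed in; nothing more can be done
None
```

The taller tub's lid is off and lies flat and right way up in the middle of the tray, and I have handed the job in. I pinched both buttons until the gap read about 42 mm (fully pressed), then lifted the lid clear and carried it over. I lowered it until it touched the floor, let go and backed away. It took about 17 of the 48 s.

**Last checks:**
- **Lid:** it touched down at the predicted height, pressing with at most about 15 N. I released it within a few mm of the tray centre I had measured.
- **Tubs:** in the last pictures the open tub is standing where it was, and the lower tub looks shut and unmoved. I judged this by eye and did not measure their final positions.
- **Arm:** it was holding still about 0.17 m up with the fingers open and clear of everything.

**What disagreed:** the fingertips turned out to be about 45 mm short of the reported tool point. My first close therefore shut on air above the lid and touched nothing. I measured the offset in two camera views and corrected for it. The tray rim also measured about 17 mm high against the 25 mm given, from coarsely read corners.

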